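# Fetch the coarse cutting grid and lay it in the dicer

## Task

Fit the dicer with the coarse cutting grid, the one with the few wide openings: it lies flush in the white storage dock, so press its end at the dock's open front down as far as it goes, so the other end tips up and stays up, take it by the raised end and lift it out. Lower it flat, same side up, onto the dicer's bed between the stops, set it down before letting go instead of dropping it, and leave the fine grid lying in its pocket.

Things in the scene. Friction and masses are not known exactly. Their poses are not given: they have to be found in the camera images.
- coarse_mid (a point): Centre (half-way up) of the coarse grid: loose flat aluminium frame 130 x 50 x 12 mm, 0.16 kg, a solid 32 mm land at each end, a 66 x 38 mm window between with 2 cross bars and 1 lengthwise bar (six wide openings). x along its length, away from the dock's open front as it starts; y across its width; z out of its upper face. Ends are alike: it may lie in the dicer either way round.
- coarse: The same coarse grid; origin at the centre of its underside, 6 mm below coarse_mid, same axes.
- fine_mid (a point): Centre of the fine grid: same frame, size and axes, but its window has 8 cross bars and 5 lengthwise bars (many small openings). It starts in the other pocket and stays there.
- dock: White dock fixed to the bench, 150 x 151 mm, top 50 mm above the bench; origin: centre of its underside. Two pockets along its x, centred at y = +40 and -40 mm, 55 mm wide, walled at the +x end, open at the -x end (front). Which grid is in which pocket varies. Each grid lies centred at dock x = 0, upper face flush with the dock's top.
- seesaw_left (a joint): Stiff see-saw (34 mm wide bar) under the grid in the y = +40 mm pocket; pivot across the pocket at dock x = -15 mm, 15 mm under the dock's top. 0 = level (start), 0.5 rad = fully tipped. Pressing the grid's front land near dock x = -50 mm with 2 to 6 N sinks it 15 to 20 mm to the stop; the far end's top rises about 38 mm and it stays tipped when the press is removed.
- seesaw_right (a joint): The same see-saw in the y = -40 mm pocket, same values.
- bed (a point): Centre of the dicer's bed, where the grid's underside rests, 65 mm above the bench; x along, y across, z up. Bed: open frame 150 x 40 mm; the grid overhangs it 5 mm each side, with some 50 mm free below for fingers. End stops 8 mm high at x = +-71 mm; side stops 8 mm high at y = +-31 mm, only from x = -57 to -12 mm: the +x half has open sides. Lugs 18 mm above the bed at x = 104 to 126 mm.
- dicer: The dicer stand, fixed to the bench: base 230 x 110 mm, origin 65 mm below point bed, same axes; a folded pusher arm lies beyond its +x lugs.

How it is judged:
By the outcome, as a careful person would: the job done as asked, in the order asked, and still so for the second after the job is handed in, with the robot touching nothing.
It also fails if it takes over 53 s, if anything falls off the work surface, if the arm or the gripper's body presses on something with over 40 N, if the wrist force passes 120 N, or if a joint passes its speed limit or range.

## Robot

A 7-joint arm with a two-finger parallel gripper is mounted at the origin on the work surface. World frame = base frame: x ahead of the robot, y to its left, z up, the work surface at z = 0. Lengths are in m, angles in rad, forces in N, time in s.
With the tool pointing down it reaches from about 0.4 to 0.85 m from the base axis. Payload 10.4 kg.
Tool frame: the origin (TCP) lies at the very end of the fingers, on their centre line; the grasp point (between the pads) lies 19 mm behind it; z points along the fingers, y is the line along which they close (so a half turn about z gives the same grasp; the last joint's range is limited). The gripper opens to 87 mm and grips with 3 to 60 N. Pads are 19 mm wide; open, the fingers measure 117 mm over their backs; the gripper's body (75 mm by 190 mm) begins 51 mm behind the grasp point.
Start: joints at [-0.023, 0.332, -0.065, 1.46, 0.022, 1.35, -0.088], TCP at [0.625, 0, 0.223] pointing down, gripper open.
Joint ranges: [-2.6, 2.6], [-0.5, 2.12], [-1.47, 1.34], [0.16, 2.42], [-1.27, 4.41], [0.06, 2.06], [-2.6, 2.6]. Speed limits (rad/s): [2.22, 2.22, 2.79, 2.79, 3.14, 3.14, 3.14].

## Interface

Orientations are given as a unit quaternion [x, y, z, w].
In Python, from bench import * gives the robot as it stands.
- The arm moves only by the tool step_arm, never from a script. Its arguments are lists of equal length, an entry for each row: "delta_pos": the shift along the world's x, y, z in units of 25 mm (1.0 is 25 mm), a list of three; "turn": the turn about the world's z in units of 0.12 rad (1.0 is 0.12 rad). In form: {"delta_pos": [[tx, ty, tz], ...], "turn": [turn, ...]}. A call has 1 to 12 rows; each row shifts and turns the commanded pose from where the row before left it; what a row does not reach is not made up. A row lasts 1/10 s, in which the tool goes at most 50 mm and 8.59 degrees, less where a joint would pass 70% of its speed; a pose out of reach is approached as far as the arm can. A call with a number of a shift or a turn outside -1 to 1 is refused whole. A call with a gripper value outside its range is refused whole. "grip" is the closure, from 0 (fully open) to 1 (shut), set as the call begins (left out, the last holds). The fingers move at their own pace and stop on an object; "newtons" is the grip in N (left out, the last holds). Time passes only in rows, so rows that do not move let the fingers close. It gives the time, the measured TCP pose, the force, the opening and the grip force at its end, in the units of the state.
- read_state(): the state, without advancing time (a new reading comes with each control period).
- camera(name): name is "scene" or "side" or "wrist"; returns a dict with "image" (480x640x3 uint8, red, green, blue), "z_map" (480x640 float32, m along the optical axis (not along the pixel's ray), 0 where there is no reading), "mtx" (3x3 intrinsics, pixels), "view" (4x4, takes a point from world to camera coordinates). Camera axes: x right, y up, looking along -z (the intrinsics and any distortion apply to the point x, -y, -z); pixel columns grow to the right and rows downward; lengths in m; the calibration is good to about 2 mm. A picture is of the moment at which its call begins.
- close_job(): hands the job in; it is judged then, once.
The state is a dict: "time": time; "joint_positions": joint angles; "joint_vel": joint speeds; "joint_torque": joint torques, N m; "ee_pos": TCP position; "eef_rot": TCP orientation; "ft_force": force on the tool from outside, world axes, zero at the start; "torque": the same for the moment, N m; "width": finger opening in m; "grip_force": force on a finger pad.
Only numpy, scipy, OpenCV 4.12 (cv2) and the standard library are available. Lean on these libraries where they do the work, as an engineer would, in place of code of your own. Each camera call takes 0.05 s, during which the arm holds its last target. There are 200 camera calls.

## Working session

There is one attempt and no reset: what is moved stays moved. The work goes in short steps, Python scripts to look and compute and a tool call to move; the robot and the scene stay as the last step left them, time stands still between calls to the robot, and variables do not carry over. Pictures are saved under pics/ and viewed, at most 10 in all, crops included, and the job is handed in when it is done.

Besides the shell and the picture viewer there is one more tool, called after ">>>" by a JSON object that holds its "name" and its "arguments". step_arm: Moves the arm, as the interface text tells. Shifts and turns lie within -1 to 1; 1 stands for 25 mm of shift or 0.12 rad of turn. Its arguments: {"type":"object","properties":{"delta_pos":{"type":"array"},"turn":{"type":"array"},"grip":{"type":"number"},"newtons":{"type":"number"}},"required":["delta_pos","turn"]}

```bash
mkdir -p pics; ls; python3 - <<'E'
from bench import *
import cv2,numpy as np
s=read_state();print(s)
for n in("scene","side"):
    c=camera(n);np.savez(f"pics/{n}0.npz",**c);cv2.imwrite(f"pics/{n}0.png",c["image"][:,:,::-1]);print(n,c["mtx"],c["view"])
E
```

```text
pics
{'time': 0.0, 'joint_positions': array([-0.0226103 ,  0.33288534, -0.06473063,  1.46094769,  0.02159315,
        1.34990917, -0.08850129]), 'joint_vel': array([ 0.00077216, -0.00056923, -0.00085092, -0.00092035,  0.00135291,
        0.00037247,  0.00058613]), 'joint_torque': array([-1.20520472e-04, -6.23245955e+01,  2.44190963e-02, -3.89891267e+01,
       -6.13984605e-02,  3.97891912e-02,  1.87085252e-04]), 'ee_pos': array([6.24604063e-01, 2.06586555e-05, 2.21742568e-01]), 'eef_rot': array([ 7.07086236e-01,  7.07126952e-01, -5.31942024e-04, -4.95663239e-04]), 'ft_force': array([ 0.00317155, -0.76941617,  0.62831325]), 'torque': array([ 0.01294834, -0.02695927,  0.00119537]), 'grip_force': 0.0, 'width': 0.08713137409455145}
scene [[460.13659656   0.         320.07717375]
 [  0.         460.13659656 237.95141672]
 [  0.           0.           1.        ]] [[ 0.66306404  0.7483172  -0.01916889 -0.35447167]
 [-0.5585447   0.51163592  0.65288323  0.24254399]
 [ 0.49837124 -0.42219671  0.75721598 -0.9728018 ]
 [ 0.          0.          0.          1.        ]]
side [[467.99973868   0.         316.72745502]
 [  0.         467.99973868 233.57941265]
 [  0.           0.           1.        ]] [[-0.9675785  -0.25221962 -0.01330849  0.51474146]
 [ 0.17327455 -0.70121632  0.69157183 -0.15533682]
 [-0.18376011  0.66684401  0.72218508 -0.74546117]
 [ 0.          0.          0.          1.        ]]
```

View pics/scene0.png

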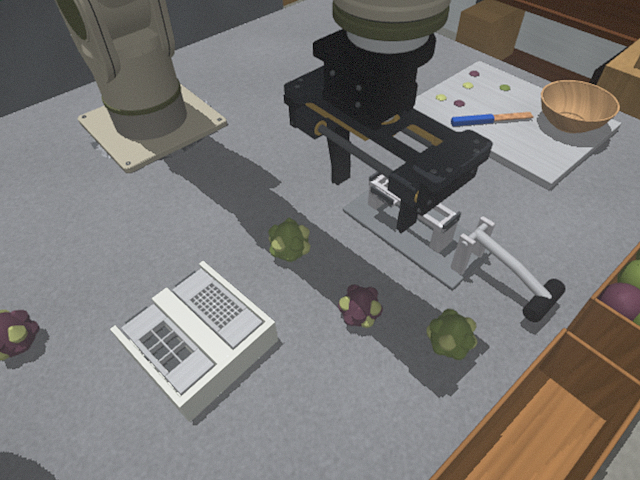

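View pics/side0.png

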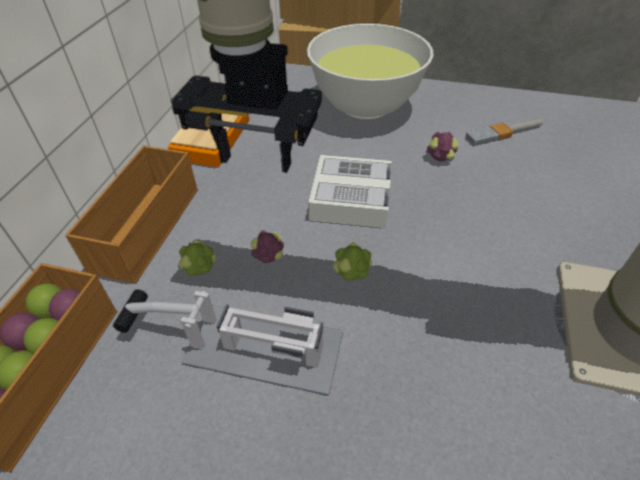

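The scene picture shows the dock at about (195,335) px. The coarse grid is in its outer pocket (165,350), the fine one at (218,308), and the open front faces the robot, upper-left. The side picture shows the dock at (350,190), with the coarse grid at (355,170). The dicer bed is at (270,330), with side stops on its robot-side half (300,320 / 290,350) and lugs plus pusher at (200,315). Next I'll back-project both depth maps.

```bash
cat > h.py <<'E'
import numpy as np,cv2
def cloud(c):
    z=c["z_map"];v,u=np.nonzero(z>0);d=z[v,u];K=c["mtx"]
    p=np.c_[(u-K[0,2])/K[0,0]*d,-(v-K[1,2])/K[1,1]*d,-d]
    V=c["view"];return (p-V[:3,3])@V[:3,:3],c["image"][v,u],np.c_[u,v]
def rect(q):
    (c,s,a)=cv2.minAreaRect((q*1000).astype(np.float32));return np.round(c,1),np.round(s,1),round(a,2)
E
python3 - <<'E'
from h import *
for n in("scene","side"):
    c=np.load(f"pics/{n}0.npz");P,C,U=cloud(c)
    def at(u,v):
        i=np.argmin(abs(U-[u,v]).sum(1));return np.round(P[i],4)
    if n=="scene":
        print("dock",at(165,350),at(218,308),"floor",at(60,300),"bed",at(400,210))
        print([at(*x) for x in((204,266),(115,330),(273,322),(187,405))])
    else:
        print("dock",at(355,170),at(350,193),"bed",at(270,318),at(260,343))
        print([at(*x) for x in((320,158),(391,160),(387,210),(312,206))])
    np.set_printoptions(suppress=True)
    d=(P[:,2]>.042)&(P[:,2]<.058)&(C.min(1)>120)
    xy=P[d][:,:2]
    m=np.zeros((600,800,3),np.uint8)+60
    # ortho x 0.3..0.9 rows, y -0.4..0.4 cols
    k=(P[:,2]<.11)&(P[:,2]>.03)&(P[:,0]>.3)&(P[:,0]<.9)&(abs(P[:,1])<.4)
    o=np.argsort(P[k][:,2]);Q=P[k][o];col=C[k][o]
    m[((.9-Q[:,0])*1000).astype(int),((.4-Q[:,1])*1000).astype(int)]=col[:,::-1]
    cv2.imwrite(f"pics/ortho_{n}.png",m)
a=cv2.imread("pics/ortho_scene.png");b=cv2.imread("pics/ortho_side.png")
cv2.imwrite("pics/ortho.png",np.where((a==60).all(2,keepdims=True),b,a))
E
```

```text
dock [ 0.5125 -0.243   0.0391] [ 0.5102 -0.1598  0.0466] floor [ 3.088e-01 -3.173e-01 -1.000e-04] bed [ 0.6682 -0.0079  0.248 ]
[array([ 0.4396, -0.1364,  0.0501]), array([ 0.4514, -0.2776,  0.0509]), array([ 0.5788, -0.1193,  0.0505]), array([ 0.5941, -0.2588,  0.0415])]
dock [ 0.5118 -0.238   0.0448] [ 0.5073 -0.1664  0.0438] bed [0.5612 0.1597 0.0645] [0.5792 0.1713 0.005 ]
[array([ 0.5913, -0.2576,  0.0469]), array([ 0.4491, -0.3519, -0.0027]), array([ 0.4295, -0.1329,  0.0464]), array([ 0.5718, -0.1187,  0.0378])]
```

View pics/ortho.png

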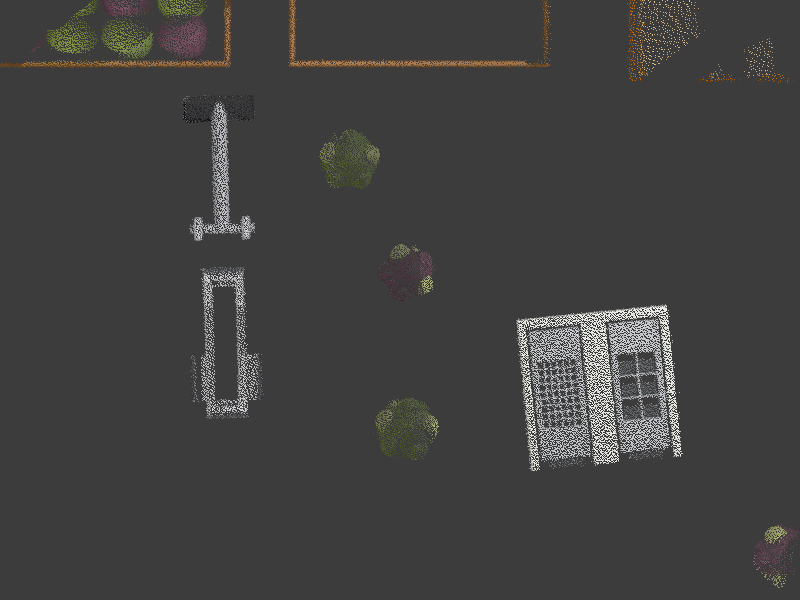

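The ortho map (1 mm/px) shows dock corners at (517,320), (667,306), (681,456) and (532,470), with the coarse window at (638,387). The bed centre is near (225,342), and the lugs are at row 228. Next I'll fit the exact numbers.

```bash
python3 - <<'E'
from h import *
np.set_printoptions(suppress=True)
from math import *
for n in("scene","side"):
    P,C,U=cloud(np.load(f"pics/{n}0.npz"));x,y,z=P.T
    k=(z>.04)&(z<.06)&(x>.41)&(x<.61)&(y>-.3)&(y<-.1)
    r=rect(P[k][:,:2]);print(n,"dock",r,"z",np.percentile(z[k],[25,50,75]))
    yaw=radians(min((r[2],r[2]-90),key=abs));D=np.array(r[0])/1000
    R=lambda a:np.array([[cos(a),-sin(a)],[sin(a),cos(a)]])
    L=(P[:,:2]-D)@R(yaw)
    w=(abs(z-.05)>.009)&(z>.005)&(abs(L[:,0])<.045)&(abs(L[:,1]+.04)<.023)
    print(" window coarse ctr (dock)",np.round(L[w].min(0)*1000),np.round(L[w].max(0)*1000))
    for a in(-.05,.05):
      g=(abs(L[:,0]-a)<.01)&(abs(L[:,1]+.04)<.015);print(" land z",a,np.median(z[g]))
    b=(x>.47)&(x<.65)&(y>.12)&(y<.23)
    kb=b&(z>.06)&(z<.0685);r=rect(P[kb][:,:2]);print(" bed",r,np.median(z[kb]))
    yb=radians(min((r[2],r[2]-90),key=abs))
    ks=b&(z>.0705)&(z<.08);print(" stops",ks.sum(),np.percentile(z[ks],[10,50,90]))
    M=(P[ks][:,:2]-np.array(r[0])/1000)@R(yb)*1000
    side=abs(M[:,1])>24
    for nm,q in(("L",M[side&(M[:,1]>0)]),("R",M[side&(M[:,1]<0)]),("+x",M[~side&(M[:,0]>0)]),("-x",M[~side&(M[:,0]<0)])):
        if len(q)>3:print("  ",nm,len(q),np.round(np.percentile(q,[3,97],axis=0)).tolist())
    kl=(x>.65)&(x<.69)&(y>.12)&(y<.23)&(z>.07);print(" lugs",rect(P[kl][:,:2]))
    kp=(x>.44)&(x<.72)&(y>.08)&(y<.27)&(z>.0025)&(z<.02);print(" base",rect(P[kp][:,:2]))
E
```

```text
scene dock (array([ 512.2, -198.7]), array([153. , 151.7]), 5.56) z [0.04916853 0.05020241 0.05097168]
 window coarse ctr (dock) [-37. -63.] [ 25. -17.]
 land z -0.05 0.05054281702630496
 land z 0.05 0.05050245988433248
 bed (array([558.1, 166.1]), array([153.5,  49.3]), 8.18) 0.06530451699131548
 stops 205 [0.07128596 0.07354074 0.07492888]
   +x 77 [[69.0, -18.0], [76.0, 20.0]]
   -x 125 [[-75.0, -23.0], [-17.0, 15.0]]
 lugs (array([675.6, 178.1]), array([28.5, 64.1]), 2.6)
 base (array([579.3, 175.2]), array([189.5, 279.2]), 89.71)
side dock (array([ 511.8, -200.2]), array([151.2, 156.3]), 5.56) z [0.04672427 0.04790207 0.04878567]
 window coarse ctr (dock) [-34. -63.] [ 32. -35.]
 land z -0.05 0.04844913991430875
 land z 0.05 0.048375558540625745
 bed (array([556.9, 177. ]), array([150.8,  69.4]), 3.3) 0.06340812435624173
 stops 288 [0.07075507 0.0717024  0.0729982 ]
   L 89 [[-56.0, 29.0], [-14.0, 34.0]]
   R 74 [[-57.0, -37.0], [-14.0, -31.0]]
   +x 56 [[71.0, -22.0], [75.0, 14.0]]
   -x 69 [[-75.0, -20.0], [-71.0, 19.0]]
 lugs (array([674.9, 177.8]), array([29.2, 64.5]), 1.61)
 base (array([572.1, 166.5]), array([230.5, 130.3]), 2.37)
```

>>> {"name": "step_arm", "arguments": {"delta_pos": [[-0.6,-0.8,0],[-0.6,-0.8,0],[-0.6,-0.8,0],[-0.6,-0.8,0],[-0.6,-0.8,0],[-0.6,-0.8,0],[-0.6,-0.8,0],[-0.6,-0.8,0],[-0.6,-0.8,0],[-0.6,-0.8,0],[0,-0.8,0],[0,-0.7,0]], "turn": [-1,-1,-1,-1,-1,-1,-1,-1,-1,-1,-1,-1], "grip": 1, "newtons": 20}}

```text
time: 1.3
ee_pos: [0.4744, -0.2385, 0.2225]
eef_rot: [0.998, 0.063, -0.0, 0.0]
ft_force: [0.7, -0.1, 0.7]
width: 0.0028
grip_force: 0.0
```

>>> {"name": "step_arm", "arguments": {"delta_pos": [[-0.34,-0.22,-0.6],[0,0,-0.8],[0,0,-0.8],[0,0,-0.8],[0,0,-0.8],[0,0,-0.8],[0,0,-0.8],[0,0,-0.8],[0,0,-0.3],[0,0,0]], "turn": [-0.25,0,0,0,0,0,0,0,0,0]}}

```text
time: 2.3
ee_pos: [0.4658, -0.2427, 0.0592]
eef_rot: [0.999, 0.05, -0.001, -0.0]
ft_force: [-0.4, -0.4, 0.3]
width: 0.0002
grip_force: 0.0
```

>>> {"name": "step_arm", "arguments": {"delta_pos": [[0,0,-0.12],[0,0,-0.12],[0,0,-0.12],[0,0,-0.1],[0,0,0]], "turn": [0,0,0,0,0]}}

```text
time: 2.8
ee_pos: [0.466, -0.2432, 0.0485]
eef_rot: [0.999, 0.05, -0.0, -0.0]
ft_force: [-1.4, -0.6, 1.3]
width: 0.0005
grip_force: 0.8
```

>>> {"name": "step_arm", "arguments": {"delta_pos": [[0,0,-0.1],[0,0,-0.1],[0,0,-0.1],[0,0,0]], "turn": [0,0,0,0]}}

```text
time: 3.2
ee_pos: [0.4643, -0.2434, 0.0404]
eef_rot: [0.999, 0.05, -0.002, -0.0]
ft_force: [-6.2, 0.5, 4.6]
width: 0.0004
grip_force: 3.2
```

>>> {"name": "step_arm", "arguments": {"delta_pos": [[0,0,-0.1],[0,0,-0.06],[0,0,0]], "turn": [0,0,0]}}

```text
time: 3.5
ee_pos: [0.4642, -0.2435, 0.0373]
eef_rot: [0.999, 0.05, -0.002, -0.0]
ft_force: [-14.7, 1.3, 16.1]
width: 0.0001
grip_force: 9.9
```

```bash
python3 - <<'E'
from bench import *
import cv2,numpy as np
c=camera("side");cv2.imwrite("pics/side1.png",cv2.resize(c["image"][90:260,250:450,::-1],(800,600)[:1]+(680,))[:600])
c2=camera("scene");np.savez("pics/s1.npz",**c);np.savez("pics/c1.npz",**c2)
from h import *
D=np.array([.512,-.1995]);a=.097;R=np.array([[np.cos(a),-np.sin(a)],[np.sin(a),np.cos(a)]])
for q in(c,c2):
    P=cloud(q)[0];L=(P[:,:2]-D)@R
    for x in(-.05,0.02,.03,.035,.04,.044,.048,.052,.056):
        k=(abs(L[:,0]-x)<.002)&(abs(L[:,1]+.04)<.02)&(P[:,2]<.12);print(x,k.sum(),np.round(np.percentile(P[k][:,2],[50,90]),4) if k.sum() else'')
E
```

```text
-0.05 8 [0.0386 0.0443]
0.02 24 [0.0705 0.0728]
0.03 28 [0.076  0.0771]
0.035 27 [0.0789 0.0807]
0.04 26 [0.0815 0.0832]
0.044 27 [0.0838 0.0852]
0.048 18 [0.0831 0.085 ]
0.052 6 [0.0771 0.0777]
0.056 0 
-0.05 35 [0.0346 0.0627]
0.02 141 [0.0053 0.0736]
0.03 162 [0.006  0.0788]
0.035 160 [0.0059 0.0817]
0.04 157 [0.0055 0.0844]
0.044 97 [0.0859 0.0869]
0.048 204 [0.0841 0.087 ]
0.052 107 [0.0788 0.0815]
0.056 0
```

View pics/side1.png

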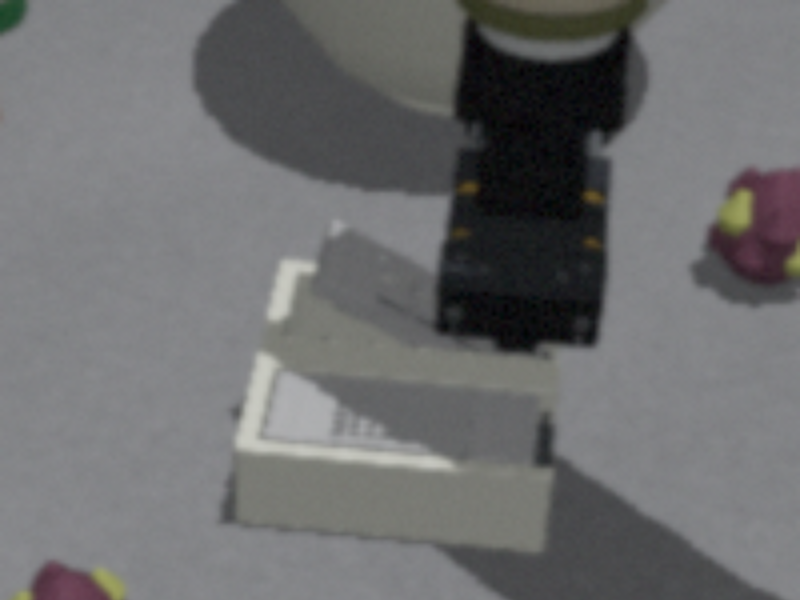

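The picture shows the coarse grid's far end tipped up, with its top edge at (335,230), and the fine grid still flat. Depth gives the raised top at z about 0.0865, so it is fully tipped. Next: rise, move over the raised end and look with the wrist camera.

>>> {"name": "step_arm", "arguments": {"delta_pos": [[0,0,0.3],[0,0,0.8],[0,0,0.9],[0,0,0.9],[0.4,0,0.9],[0.8,0.1,0.2],[0.8,0.1,0],[0.8,0.1,0],[0.8,0.1,0],[0,0,0]], "turn": [0,0,0,0,0,0,0,0,0,0]}}

```text
time: 4.6
ee_pos: [0.559, -0.2315, 0.137]
eef_rot: [0.999, 0.052, 0.001, -0.0]
ft_force: [-1.0, 0.1, -1.2]
width: 0.0004
grip_force: 0.0
```

>>> {"name": "step_arm", "arguments": {"delta_pos": [[0,0,0],[0,0,0],[0,0,0],[0,0,0]], "turn": [0,0,0,0], "grip": 0.2}}

```text
time: 5.0
ee_pos: [0.5561, -0.2332, 0.1373]
eef_rot: [0.999, 0.05, 0.0, 0.0]
ft_force: [-0.2, 0.3, 0.3]
width: 0.0246
grip_force: 0.0
```

```bash
python3 - <<'E'
from bench import *
from h import *
s=read_state();print(s["ee_pos"],s["eef_rot"],s["width"])
D=np.array([.512,-.1995]);a=.097;R=np.array([[np.cos(a),-np.sin(a)],[np.sin(a),np.cos(a)]])
for n in("side","scene","wrist"):
    q=camera(n)
    P=cloud(q)[0];L=(P[:,:2]-D)@R
    for x in(.025,.035,.04,.044):
        k=(abs(L[:,0]-x)<.002)&(abs(L[:,1]+.04)<.035)&(P[:,2]<.1)&(P[:,2]>.064);print(n,x,k.sum(),np.round(np.median(P[k][:,2]),4) if k.sum() else'',np.round(np.percentile(L[k][:,1],[1,99])*1000,1) if k.sum() else'')
cv2.imwrite("pics/w1.png",q["image"][:,:,::-1])
E
```

```text
[ 0.55614209 -0.23322985  0.13730097] [9.98743167e-01 5.01205022e-02 1.30713728e-04 6.49331087e-05] 0.02464581171438795
side 0.025 39 0.0729 [-63.2 -14.5]
side 0.035 43 0.0783 [-64.5 -14. ]
side 0.04 44 0.0809 [-64.  -15.1]
side 0.044 41 0.0837 [-63.8 -14.8]
scene 0.025 84 0.0757 [-64.4 -15.1]
scene 0.035 89 0.081 [-64.4 -15.3]
scene 0.04 99 0.0838 [-64.4 -15.8]
scene 0.044 97 0.0861 [-64.3 -14.9]
wrist 0.025 317 0.075 [-61.  -17.5]
wrist 0.035 402 0.0805 [-66.  -17.4]
wrist 0.04 410 0.0831 [-66.  -17.3]
wrist 0.044 450 0.0853 [-65.9 -17.4]
```

View pics/w1.png

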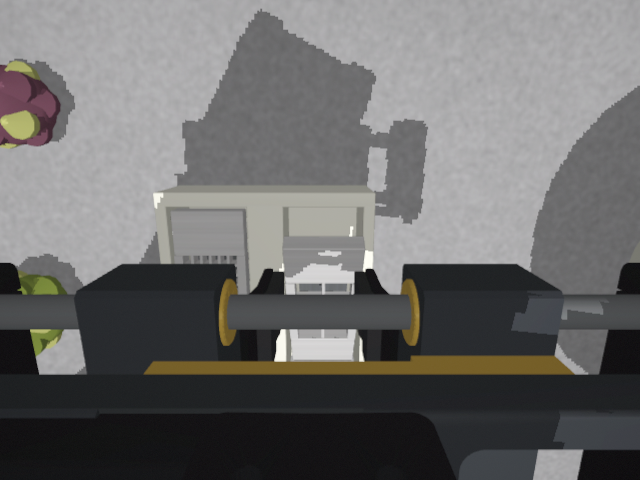

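The wrist view shows the grid still tipped, its raised end at (323,250) between the finger shadows and centred. Next I'll open, descend and grasp.

>>> {"name": "step_arm", "arguments": {"delta_pos": [[0,-0.09,0],[0,0,0],[0,0,0],[0,0,0],[0,0,0],[0,0,0],[0,0,0],[0,0,0],[0,0,0]], "turn": [0,0,0,0,0,0,0,0,0]}}

```text
time: 6.05
ee_pos: [0.5565, -0.2352, 0.1371]
eef_rot: [0.999, 0.05, 0.0, 0.0]
ft_force: [-0.4, 1.0, -0.4]
width: 0.0696
grip_force: 0.0
```

>>> {"name": "step_arm", "arguments": {"delta_pos": [[0,0,-0.6],[0,0,-0.6],[0,0,-0.6],[0,0,-0.6],[0,0,-0.4],[0,0,-0.2],[0,0,-0.2],[0,0,0],[0,0,0]], "turn": [0,0,0,0,0,0,0,0,0]}}

```text
time: 6.95
ee_pos: [0.5568, -0.2354, 0.0575]
eef_rot: [0.999, 0.05, 0.0, 0.0]
ft_force: [-0.1, -0.3, 0.2]
width: 0.0697
grip_force: 0.0
```

>>> {"name": "step_arm", "arguments": {"delta_pos": [[0,0,0],[0,0,0],[0,0,0],[0,0,0],[0,0,0],[0,0,0],[0,0,0],[0,0,0]], "turn": [0,0,0,0,0,0,0,0], "grip": 1, "newtons": 50}}

```text
time: 7.75
ee_pos: [0.5566, -0.2353, 0.0572]
eef_rot: [0.999, 0.05, 0.0, 0.0]
ft_force: [1.5, 0.1, 1.7]
width: 0.0497
grip_force: 50.0
```

>>> {"name": "step_arm", "arguments": {"delta_pos": [[0,0,0.2],[0,0,0.3],[0,0,0.4],[0,0,0.4],[0,0,0.4],[0,0,0.5],[0,0,0.5],[0,0,0.5],[0,0,0.5],[0,0,0.5],[0,0,0.5],[0,0,0]], "turn": [0,0,0,0,0,0,0,0,0,0,0,0]}}

```text
time: 8.95
ee_pos: [0.5575, -0.2357, 0.1768]
eef_rot: [0.999, 0.05, 0.001, 0.001]
ft_force: [0.9, 0.2, -1.7]
width: 0.0493
grip_force: 50.0
```

>>> {"name": "step_arm", "arguments": {"delta_pos": [[0,0.4,0.5],[0,0.6,0.5],[0,0.8,0],[0,0.8,0],[0,0.8,0],[0,0.8,0],[0,0.8,0],[0,0.8,0],[0,0.6,0],[0,0.4,0],[0,0.2,0],[0,0,0]], "turn": [0,0,0,0,0,0,0,0,0,0,0,0]}}

```text
time: 10.15
ee_pos: [0.5565, -0.0598, 0.1997]
eef_rot: [0.999, 0.051, 0.0, 0.0]
ft_force: [-0.1, -0.2, -1.4]
width: 0.0496
grip_force: 50.0
```

```bash
python3 - <<'E'
from bench import *
from h import *
s=read_state();print(s["time"],s["ee_pos"],s["eef_rot"],s["width"])
for n in("side","scene"):
    q=camera(n);np.savez(f"pics/{n}2.npz",**q)
    cv2.imwrite(f"pics/{n}2.png",q["image"][:,:,::-1])
E
```

```text
10.15 [ 0.55654067 -0.05978727  0.19967626] [9.98712703e-01 5.07240881e-02 2.28211583e-05 5.84495943e-05] 0.04961731420727845
```

View pics/side2.png

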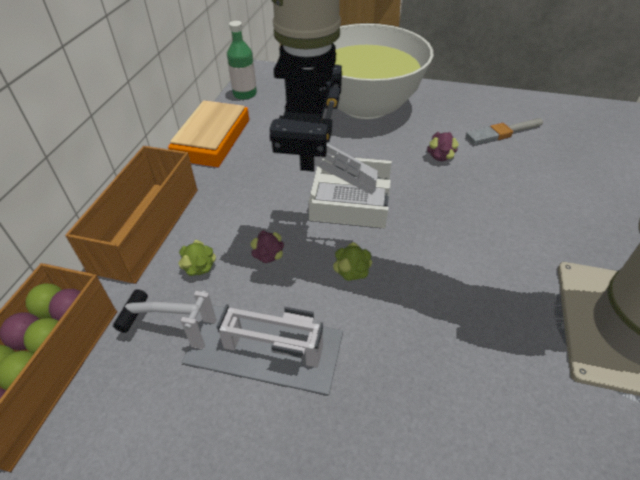

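The picture shows the grid held by its raised end at (325,150), sloping down to (375,185), with the fine grid in place and the dicer clear. Next I'll measure the tilt of the held grid and refit the bed with the view free.

```bash
python3 - <<'E'
from h import *
np.set_printoptions(suppress=True)
T=np.array([.5565,-.0598]);a=.1015
Rm=lambda a:np.array([[np.cos(a),-np.sin(a)],[np.sin(a),np.cos(a)]])
for n in("side","scene"):
    P,C,U=cloud(np.load(f"pics/{n}2.npz"));x,y,z=P.T
    L=(P[:,:2]-T)@Rm(a)
    k=(abs(L[:,1])<.027)&(L[:,0]>-.14)&(L[:,0]<-.025)&(z>.1)&(z<.24)&(C.min(1)>60)
    l,zz=L[k][:,0],z[k]
    for lo in np.arange(-.12,-.02,.015):
        m=abs(l-lo)<.003
        if m.sum()>3:print(n,round(lo,3),m.sum(),"z",np.round(np.percentile(zz[m],[5,50,95]),4),"y",np.round(np.percentile(L[k][m][:,1],[2,98])*1000,1))
    j=zz<.23;print(n,"low end: x",np.round(np.percentile(l,[0.5,1,3]),4),"z at",np.round(np.median(zz[l<np.percentile(l,3)]),4), zz.min())
    # bed
    b=(x>.47)&(x<.65)&(y>.12)&(y<.23)
    off=.0 if n=="scene" else .002
    for nm,kk in(("level",b&(abs(z+off-.065)<.0025)),("stops",b&(z+off>.0708)&(z+off<.079))):
        B=(P[kk][:,:2]-[.557,.1755])@Rm(.03)*1000
        if nm=="level":
            for X in(-60,0,40,60):
                m=abs(B[:,0]-X)<6;q=B[m][:,1];q=q[abs(q)<24];print("  bed x",X,len(q),np.round(np.percentile(q,[1,99]),1) if len(q) else'')
        else:
            for s,m in(("+x",(B[:,0]>66)&(abs(B[:,1])<24)),("-x",(B[:,0]<-66)&(abs(B[:,1])<24)),("+y",(B[:,1]>25)&(B[:,1]<40)&(abs(B[:,0])<65)),("-y",(B[:,1]<-25)&(B[:,1]>-40)&(abs(B[:,0])<65))):
                q=B[m];print("  stop",s,len(q),np.round(np.percentile(q,[2,98],axis=0),1).tolist() if len(q) else'')
                if s[1]=="y" and len(q)>10: print("   slope",np.polyfit(q[:,0],q[:,1],1)[0])
E
```

```text
side -0.105 88 z [0.1619 0.1663 0.1689] y [-23.6  25.1]
side -0.09 99 z [0.1645 0.1746 0.1764] y [-24.3  25.8]
side -0.075 94 z [0.171  0.1784 0.1844] y [-25.7  25.8]
side -0.06 101 z [0.1803 0.1891 0.1924] y [-25.   25.8]
side -0.045 94 z [0.1871 0.195  0.2005] y [-23.3  25.7]
side -0.03 96 z [0.1951 0.2036 0.2092] y [-23.2  25.4]
side low end: x [-0.1074 -0.1069 -0.105 ] z at 0.1655 0.15643561013692936
  bed x -60 130 [-22.2  22.8]
  bed x 0 90 [-21.1  19.1]
  bed x 40 91 [-21.7  19.4]
  bed x 60 126 [-21.4  18.7]
  stop +x 83 [[70.5, -20.6], [75.0, 18.9]]
  stop -x 79 [[-75.0, -20.4], [-71.1, 19.2]]
  stop +y 116 [[-56.2, 29.4], [-13.5, 34.4]]
   slope 0.006057130055428705
  stop -y 102 [[-56.8, -36.7], [-13.5, -31.3]]
   slope 0.00400224076035196
scene -0.06 12 z [0.1901 0.1916 0.193 ] y [-14.8  -8.8]
scene -0.045 4 z [0.1897 0.1905 0.1928] y [-25.3 -24.7]
scene -0.03 23 z [0.1975 0.2026 0.209 ] y [-25.6 -24.4]
scene low end: x [-0.0773 -0.077  -0.0733] z at 0.1761 0.1740459120477142
  bed x -60 90 [-21.   22.6]
  bed x 0 71 [-20.2  19.6]
  bed x 40 82 [-20.9  19.6]
  bed x 60 100 [-20.6  20. ]
  stop +x 75 [[70.7, -19.9], [75.3, 18.8]]
  stop -x 63 [[-75.2, -19.5], [-70.1, 19.1]]
  stop +y 84 [[-56.3, 29.9], [-13.5, 36.1]]
   slope -0.0010546081468718806
  stop -y 88 [[-56.7, -35.8], [-12.4, -30.5]]
   slope 0.001771692243744314
```

>>> {"name": "step_arm", "arguments": {"delta_pos": [[0.1,0.4,0],[0.2,0.8,0],[0.2,1,0],[0.2,1,0],[0.2,1,0],[0.2,1,0],[0.2,1,0],[0.2,1,0],[0.02,0.9,0],[0,0.7,0],[0,0.4,0],[0,0.23,0]], "turn": [-0.1,-0.1,-0.1,-0.1,-0.1,-0.08,0,0,0,0,0,0]}}

```text
time: 11.45
ee_pos: [0.5946, 0.1757, 0.1995]
eef_rot: [1.0, 0.016, -0.0, 0.0]
ft_force: [0.6, -0.3, -1.0]
width: 0.0498
grip_force: 50.0
```

>>> {"name": "step_arm", "arguments": {"delta_pos": [[0,0,-0.4],[0,0,-0.6],[0,0,-0.6],[0,0,-0.5],[0,0,-0.3],[0,0,-0.2],[0,0,0],[0,0,0]], "turn": [0,0,0,0,0,0,0,0]}}

```text
time: 12.25
ee_pos: [0.5948, 0.1756, 0.135]
eef_rot: [1.0, 0.016, 0.0, -0.0]
ft_force: [1.2, -0.0, -0.6]
width: 0.0496
grip_force: 50.0
```

```bash
cat > g.py <<'E'
from bench import *
from h import *
np.set_printoptions(suppress=True)
s=read_state();t=s["ee_pos"];q=s["eef_rot"];yaw=2*np.arctan2(q[1],q[0])
a=.032;R=np.array([[np.cos(a),-np.sin(a)],[np.sin(a),np.cos(a)]])
print(s["time"],"tcp bed",np.round((t[:2]-[.557,.1748])@R*1000,1),"z",t[2],"yaw",yaw,s["width"],s["ft_force"])
for n in("side","scene"):
    c=camera(n);np.savez(f"pics/{n}3.npz",**c);cv2.imwrite(f"pics/{n}_{s['time']:.1f}.png",c["image"][:,:,::-1])
    P,C,U=cloud(c);P[:,2]+=.002*(n=="side");L=(P[:,:2]-[.557,.1748])@R;z=P[:,2]
    for X in np.arange(-.07,.071,.01):
        m=(abs(L[:,0]-X)<.002)&(abs(L[:,1])<.045)&(z>.0755 if z[(abs(L[:,0])<.02)&(abs(L[:,1])<.027)].max()>.07 else z>.06)&(z<t[2]+.04)&(C.min(1)>60)
        if m.sum()>3:print(n,round(X*1000),m.sum(),np.round(np.percentile(z[m],[5,50,95])*1000,1),"y",np.round(np.percentile(L[m][:,1],[2,98])*1000,1))
E
python3 g.py
```

```text
12.25 tcp bed [37.8 -0.4] z 0.1350117892924932 yaw 0.031216478957997004 0.04964283280272688 [ 1.15606531 -0.00167548 -0.59812781]
side -70 54 [100.9 102.9 104.6] y [-23.8  22.8]
side -60 110 [101.2 107.8 109.7] y [-24.4  24.2]
side -50 116 [103.6 113.2 115.3] y [-25.   24.3]
side -40 85 [108.8 116.3 120. ] y [-25.6  24.2]
side -30 77 [111.4 121.7 126. ] y [-24.9  24.6]
side -20 83 [119.7 126.6 131.4] y [-24.7  24. ]
side -10 75 [123.4 133.4 136.7] y [-25.3  24.5]
side 0 83 [130.5 138.1 142.4] y [-24.4  24.6]
side 10 76 [134.4 143.6 147.9] y [-24.8  24.7]
side 20 92 [141.7 151.7 153.6] y [-24.7  25.1]
side 40 5 [162.4 163.  164.7] y [-26.  -21.1]
scene -70 15 [101.6 103.4 104.2] y [-24.8  12.6]
scene -60 34 [ 98.7 108.1 109.4] y [-25.8  10.2]
scene -50 33 [102.6 113.6 115.3] y [-26.1   4.4]
scene -40 42 [109.4 114.5 118.9] y [-25.2   0.1]
scene -30 23 [112.3 120.  124.9] y [-25.6  -0.4]
scene -20 29 [119.3 126.3 131.1] y [-25.5  -5.5]
scene -10 21 [124.8 131.9 137.1] y [-25.9 -19.6]
scene 0 20 [129.2 136.2 141.8] y [-25.9 -22.7]
scene 10 15 [134.9 139.  143.4] y [-25.  -23.2]
scene 20 6 [139.  140.8 142.9] y [-25.1 -24. ]
scene 40 7 [137.1 163.5 164.2] y [-11.6  26.7]
scene 50 38 [139.5 155.9 170.1] y [-31.2  35.3]
```

>>> {"name": "step_arm", "arguments": {"delta_pos": [[0.08,0,-0.3],[0,0,-0.4],[0,0,-0.2],[0,0,-0.14],[0,0,0]], "turn": [0,0,0,0,0]}}

```text
time: 12.85
ee_pos: [0.5962, 0.1754, 0.108]
eef_rot: [1.0, 0.016, -0.0, 0.0]
ft_force: [-0.9, 0.1, -0.3]
width: 0.0496
grip_force: 50.0
```

>>> {"name": "step_arm", "arguments": {"delta_pos": [[0,0,-0.08],[0.05,0,-0.12],[0.08,0,-0.13],[0.08,0,-0.13],[0,0,0]], "turn": [0,0,0,0,0], "newtons": 15}}

```text
time: 13.35
ee_pos: [0.6019, 0.1755, 0.0965]
eef_rot: [1.0, 0.016, -0.0, 0.0]
ft_force: [0.9, 0.2, 0.4]
width: 0.0496
grip_force: 15.0
```

>>> {"name": "step_arm", "arguments": {"delta_pos": [[0.06,0,-0.15],[0.06,0,-0.15],[0.05,0,-0.15],[0.05,0,-0.15],[0.05,0,-0.15],[0.04,0,-0.15],[0,0,0]], "turn": [0,0,0,0,0,0,0]}}

```text
time: 14.05
ee_pos: [0.6092, 0.1755, 0.0738]
eef_rot: [1.0, 0.016, -0.0, 0.0]
ft_force: [1.4, 0.0, -0.9]
width: 0.05
grip_force: 15.0
```

```bash
python3 g.py
```

```text
14.05 tcp bed [52.2 -1. ] z 0.07381946865768628 yaw 0.03121232845826032 0.04998788169085486 [ 1.37441314  0.02817944 -0.85682383]
side -60 87 [77.1 78.8 80.3] y [-24.5  22.8]
side -50 92 [78.5 80.4 81.8] y [-24.8  23.3]
side -40 92 [80.5 82.3 83.7] y [-24.9  23.8]
side -30 54 [76.  83.3 85.2] y [-25.4  24.3]
side -20 56 [76.3 83.7 86.9] y [-24.8  24.1]
side -10 53 [78.4 86.2 89.3] y [-25.6  24.2]
side 0 58 [78.1 87.6 90.7] y [-25.3  24.2]
side 10 74 [81.4 89.9 92.4] y [-25.4  24. ]
side 20 56 [82.4 90.9 94. ] y [-25.2  23.8]
side 30 103 [84.9 94.3 96.9] y [-24.8  23.6]
side 40 19 [86.8 94.6 97. ] y [-34.3  24.1]
side 50 11 [ 98.   99.3 100.3] y [-26.5 -18.6]
scene -60 35 [77.5 79.  80.7] y [-26.   12.7]
scene -50 22 [75.8 80.5 81.8] y [-25.   -6.5]
scene -40 16 [76.6 81.9 84.3] y [-26.2 -16.8]
scene -30 4 [77.  81.7 85.1] y [-26.2 -25. ]
scene 60 39 [ 80.2  99.  101.7] y [-26.3  24.6]
```

>>> {"name": "step_arm", "arguments": {"delta_pos": [[0.03,0,-0.15],[0.03,0,-0.15],[0.02,0,-0.15],[0.02,0,-0.15],[0,0,-0.12],[0,0,-0.08],[0,0,0],[0,0,0]], "turn": [0,0,0,0,0,0,0,0]}}

```text
time: 14.95
ee_pos: [0.6119, 0.1755, 0.0545]
eef_rot: [1.0, 0.016, -0.0, 0.0]
ft_force: [-0.0, -0.1, -0.1]
width: 0.0502
grip_force: 15.0
```

```bash
python3 g.py
```

```text
14.95 tcp bed [54.9 -1.1] z 0.05452792445392217 yaw 0.031241434984500473 0.050152769068026376 [-0.02228581 -0.11000351 -0.09470365]
side -60 85 [76.4 77.9 79.2] y [-24.8  23.1]
side -50 79 [76.3 78.1 79.7] y [-24.6  23.5]
side -40 83 [76.4 78.  79.6] y [-25.7  23.6]
side -30 34 [75.8 77.8 80.2] y [-28.7  28.2]
side -20 32 [76.3 78.2 79.9] y [-25.4  24.1]
side -10 62 [75.7 77.7 80. ] y [-24.8  23.8]
side 0 31 [76.3 78.3 80.3] y [-25.7  24.1]
side 10 65 [76.3 78.2 80.1] y [-25.3  24.3]
side 20 35 [76.2 78.9 80.2] y [-26.6  24. ]
side 30 31 [76.3 79.4 80.7] y [-25.5  23.7]
side 40 20 [78.6 79.6 80.9] y [-25.8 -13.7]
scene -60 51 [76.5 78.  79.8] y [-25.2  22.6]
scene -50 56 [76.8 78.4 79.2] y [-24.7  22.5]
scene -40 29 [77.  78.6 79.5] y [-24.6  23. ]
scene -30 5 [77.5 79.3 80.1] y [21.3 26.1]
```

>>> {"name": "step_arm", "arguments": {"delta_pos": [[0,0,-0.05],[0,0,-0.03],[0,0,0],[0,0,0]], "turn": [0,0,0,0]}}

```text
time: 15.45
ee_pos: [0.6121, 0.1755, 0.0526]
eef_rot: [1.0, 0.016, 0.0, 0.0]
ft_force: [0.7, 0.6, 0.4]
width: 0.0496
grip_force: 15.0
```

>>> {"name": "step_arm", "arguments": {"delta_pos": [[0,0,-0.03],[0,0,-0.02],[0,0,0],[0,0,0]], "turn": [0,0,0,0]}}

```text
time: 15.85
ee_pos: [0.6121, 0.1755, 0.0524]
eef_rot: [1.0, 0.016, 0.0, -0.0]
ft_force: [-4.3, -2.1, 9.1]
width: 0.0498
grip_force: 15.0
```

```bash
python3 g.py | grep -v scene
```

```text
15.85 tcp bed [55.1 -1. ] z 0.052363066423802895 yaw 0.03113921406703559 0.04977920237488207 [-4.3492982  -2.07782425  9.14133626]
side -60 86 [76.2 77.7 79.6] y [-24.7  23.1]
side -50 81 [76.4 77.7 79.2] y [-24.   23.8]
side -40 85 [76.1 78.1 79.4] y [-24.8  23. ]
side -30 32 [75.6 77.1 78.7] y [-25.6  33. ]
side -20 26 [75.8 77.4 79.2] y [-25.   23.7]
side -10 55 [75.7 77.  79. ] y [-25.3  23.9]
side 0 29 [75.8 77.  79.2] y [-26.1  23.6]
side 10 54 [75.8 77.2 78.6] y [-25.6  23.5]
side 20 28 [75.9 77.5 78.8] y [-25.5  23.6]
side 30 28 [75.8 77.3 79. ] y [-26.   23.2]
side 40 21 [76.1 77.3 79. ] y [-26.1 -13.2]
```

The grid is flat and the bed carries it (9 N up). Next: ease off, open, then rise straight up.

>>> {"name": "step_arm", "arguments": {"delta_pos": [[0,0,0.03],[0,0,0],[0,0,0],[0,0,0],[0,0,0],[0,0,0]], "turn": [0,0,0,0,0,0], "grip": 0.2}}

```text
time: 16.55
ee_pos: [0.612, 0.1755, 0.052]
eef_rot: [1.0, 0.016, -0.0, 0.0]
ft_force: [0.9, 0.1, 0.5]
width: 0.0693
grip_force: 0.0
```

>>> {"name": "step_arm", "arguments": {"delta_pos": [[0,0,0.1],[0,0,0.3],[0,0,0.4],[0,0,0.5],[0,0,0.8],[0,0,0.8],[0,0,0.8],[0,-0.6,0.8],[0,-1,0.5],[0,-1,0],[0,-1,0],[0,0,0]], "turn": [0,0,0,0,0,0,0,0,0,0,0,0]}}

```text
time: 17.75
ee_pos: [0.6127, 0.0807, 0.1787]
eef_rot: [1.0, 0.013, 0.001, 0.001]
ft_force: [0.3, -0.7, -0.5]
width: 0.0697
grip_force: 0.0
```

>>> {"name": "step_arm", "arguments": {"delta_pos": [[0,-0.8,0],[0,-0.8,0],[0,-0.4,0],[0,0,0],[0,0,0]], "turn": [0,0,0,0,0]}}

```text
time: 18.25
ee_pos: [0.6121, 0.0367, 0.1774]
eef_rot: [1.0, 0.016, 0.0, -0.0]
ft_force: [0.3, 0.4, 0.3]
width: 0.0695
grip_force: 0.0
```

```bash
python3 g.py; cp pics/side_1[6-9]*.png pics/fin.png; ls pics
```

```text
18.25 tcp bed [  50.6 -139.8] z 0.17739834813555388 yaw 0.031924409170861826 0.06954659925082358 [0.25004508 0.43540311 0.29532838]
side -60 82 [76.8 77.8 79.2] y [-25.1  23.8]
side -50 83 [76.  77.6 79.1] y [-23.6  23.3]
side -40 83 [76.2 77.8 79.3] y [-25.2  23.3]
side -30 28 [75.9 77.7 79.3] y [-25.4  23.6]
side -20 28 [76.  77.3 78.6] y [-30.1  27.3]
side -10 59 [75.8 77.3 79.2] y [-25.   23.9]
side 0 31 [76.1 77.2 79. ] y [-26.1  23.5]
side 10 55 [76.  77.2 78.8] y [-26.2  23.8]
side 20 26 [75.8 77.9 79.2] y [-25.9  23.9]
side 30 23 [75.9 77.1 79.1] y [-24.7  23.6]
side 40 80 [75.9 77.3 79. ] y [-24.5  22.7]
side 50 81 [76.2 77.6 79.3] y [-24.1  23.4]
side 60 75 [76.2 77.6 79.2] y [-23.9  23.4]
scene -60 25 [76.9 78.  79.4] y [ 0.8 24.2]
scene -50 8 [77.  77.7 79.1] y [-0.1 22.6]
scene -20 7 [76.4 77.6 78.7] y [-25.6 -19.3]
scene -10 14 [76.4 77.5 78.6] y [-25.   24.3]
scene 0 21 [75.9 77.5 78.9] y [-24.6  24.1]
scene 10 40 [75.8 77.1 78.8] y [-25.9  24.2]
scene 20 26 [76.1 77.6 78.9] y [-25.5  25.1]
scene 30 27 [75.8 77.4 79.2] y [-24.6  24.2]
scene 40 65 [76.6 78.1 79.1] y [-24.8  23.6]
scene 50 64 [76.6 77.7 78.9] y [-25.2  23.5]
scene 60 67 [76.1 77.8 79. ] y [-24.6  24.1]
c1.npz
fin.png
ortho.png
ortho_scene.png
ortho_side.png
s1.npz
scene0.npz
scene0.png
scene2.npz
scene2.png
scene3.npz
scene_12.2.png
scene_14.1.png
scene_14.9.png
scene_15.8.png
scene_18.2.png
side0.npz
side0.png
side1.png
side2.npz
side2.png
side3.npz
side_12.2.png
side_14.1.png
side_14.9.png
side_15.8.png
side_18.2.png
w1.png
```

View pics/fin.png

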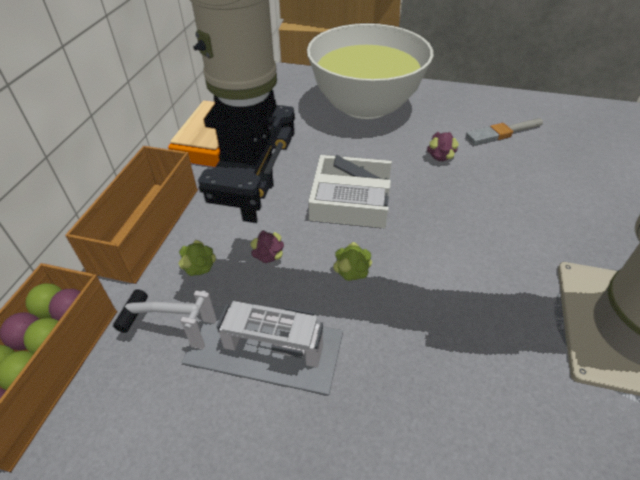

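The picture shows the coarse grid lying flat on the bed between the stops at (270,325). The fine grid is still in its pocket at (350,193), and the gripper is clear of both.

```bash
python3 -c "
from bench import *
print(close_job())"
```

```text
the job is handed in; nothing more can be done
None
```

The coarse grid lies flat on the dicer's bed between the stops, set down before release with the same side up; the fine grid is still in its pocket, and I handed the job in at about 18 s of the 53 s allowed (no verdict came back).

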